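Draw out the printer's output tray and start a copy

TASK

The printer is ready to copy, but its output tray is still pushed in. Hook a fingertip behind the upturned lip of the sliding output tray and draw it out to its stop, without pinching the lip and without dragging the paper cassette underneath out with it. Then press the large round start button on the control panel fully down and let it go; press no other key, and leave everything else on the desk and on the printer where it is.

Things in the scene. Friction and masses are not known exactly. Their poses are not given: they have to be found in the camera images.
- printer: dark multifunction printer fixed on the desk, 440 mm wide, 197 mm tall. Origin on the desk under the middle of its paper cassette's front edge; x points from the front into the machine, y along its width, z up: its front looks to -x. The body begins 100 mm behind the origin (x = +100 mm); the cassette sticks out in front of it. Paper exit: open from 56 to 114 mm height for y within 135 mm.
- lid_top (a point): middle of the top of the flat scanner lid, 197 mm above the desk; the lid spans 266 x 436 mm (printer's x, y). In front of it the control panel, printer's x 95 to 175 mm, 137 to 158 mm high, tilted 0.25 rad towards the front
- tray (a joint): how far the grey sliding output tray (plate 136 mm wide, 185 mm long, 5 mm thick, lying on top of the cassette) is drawn out, in m: 0 pushed in, 0.13 at its stop; it slides along the printer's -x, stays where it is left and takes 2 to 5 N to draw. It starts between 0 and 0.035.
- lip (a point): middle of the top edge of the inner face (towards the printer) of the tray's upturned lip; moves with the tray. The lip runs across the tray's front end: 120 mm wide along the printer's y, 8 mm thick (from this face to -x), its top 80 mm above the desk and 18 mm above the tray plate, whose top is 62 mm above the desk. Behind it the plate is open overhead for 100 mm and more.
- lip_inner: inner half of the lip's thickness, the side towards the printer, where a fingertip hooks; fixed to the tray, origin at the lip's foot, in the middle of its width
- lip_outer: outer half of the lip's thickness, the side away from the printer; fixed to the tray, same origin. Pressing inner and outer half at once counts as pinching
- cassette (a joint): how far the paper cassette under the tray (262 mm wide, top 56 mm above the desk, a guide rail to 71 mm height along each side of the tray at y = +-78 mm) is pulled out along the printer's -x, in m: 0 home, as at the start; 0.12 out. It is stiffer than the tray: about 16 N moves it, as when the tray is pulled hard against its stop.
- start_button (a joint): travel of the start button in m: 0 up, 0.005 fully down; springs back by itself, about 4.5 N holds it fully down; its axis is square to the tilted panel (leans 0.25 rad towards the printer's front)
- start_button_top (a point): centre of the top of the start button: the largest round button, 26 mm across, standing 7 mm out of the panel, to the right of the display as one faces the printer's front (the printer's -y side)
- cancel_key (a joint): travel in m of the small round cancel key, 14 mm across, 4 mm proud of the panel, 48 mm beyond the start button towards -y on the panel; 0 up, 0.003 down; not to be pressed
- menu_key (a joint): travel in m of the small round menu key, 14 mm across, 4 mm proud of the panel, at y = +100 mm, left of the display on the panel; 0 up, 0.003 down; not to be pressed
- power_key (a joint): travel in m of the small round power key, 14 mm across, 4 mm proud of the panel, at y = +145 mm, the leftmost key on the panel; 0 up, 0.003 down; not to be pressed
- dome_camera: white dome security camera with a dark dome, 110 mm across, 72 mm tall, stands on the desk beside the tray's path, on the printer's +y side; to be left alone
- tape_roll: roll of black tape lying flat, 72 mm across, 19 mm tall, on the desk beside the tray's path, on the printer's -y side; to be left alone
- cup: purple plastic cup, 76 mm across, 95 mm tall, upright on the desk near the printer's front, on its -y side; to be left alone
- screwdriver: screwdriver with an orange handle, 190 mm long, lying on the desk ahead of the tray; to be left alone
- jar: amber glass jar with a white lid, 68 mm across, 75 mm tall, on the desk ahead of the printer, on its -y side; to be left alone
- part_box: small cardboard box, 95 x 75 x 50 mm, lying on the printer's scanner lid; to be left alone
- phone: black phone, 155 x 74 x 9 mm, lying on the desk ahead of the printer; to be left alone

How it is judged:
On the way, in this order (a step that is already met when the one before it is completed fails the run):
1. a fingertip behind the lip draws the tray (contact force between lip_inner and the fingers above 0.5 N and value of joint tray above 0.06 m), for 0.1 s.
2. the tray is out to its stop (value of joint tray above 0.12 m), for 0.2 s.
3. the start button is pressed (value of joint start_button above 0.0035 m).
At the end, for the whole second after the job is handed in: the tray is out to within 10 mm of its stop and still, the cassette is home within 12 mm, and the start button has been pressed after that and has sprung back (value of joint tray above 0.12 m and value of joint cassette below 0.012 m and value of joint start_button below 0.001 m and velocity of joint tray below 0.01 m/s); the robot touches nothing.
It fails at once if the start button is pressed before the tray is out (value of joint start_button above 0.0035 m and value of joint tray below 0.118 m).
It fails at once if another key is pressed (value of joint any of cancel_key, menu_key, power_key above 0.002 m).
It fails at once if the paper cassette is dragged out (value of joint cassette above 0.015 m).
It fails at once if the lip is pinched (contact force between each of lip_inner, lip_outer and the fingers above 2 N).
It fails at once if something else on the desk or printer is moved or lifted (30 mm) (distance of any of dome_camera, tape_roll, cup, screwdriver, jar, part_box, phone from where it was at the start of the episode above 0.03 m).
It also fails if it takes over 38 s, if anything falls off the work surface, if the arm or the gripper's body presses on something with over 40 N, if the wrist force passes 120 N, or if a joint passes its speed limit or range.

ROBOT

A 6-joint arm with a two-finger parallel gripper is mounted at the origin on the work surface. World frame = base frame: x ahead of the robot, y to its left, z up, the work surface at z = 0. Lengths are in m, angles in rad, forces in N, time in s.
With the tool pointing down it reaches from about 0.25 to 0.725 m from the base axis. Payload 9.7 kg.
Tool frame: the origin (TCP) lies on the centre line of the jaws, within the pads' length; the fingertips stand 14 mm ahead of it and the grasp point (between the pads) lies 5 mm behind it (arm.tip_extent is the distance from the TCP to the fingertips, in m); z points along the fingers, y is the direction in which the jaws open and shut (so a half turn about z gives the same grasp; the last joint's range is limited). The gripper opens to 85 mm and grips with 20 to 120 N. Pads are 22 mm wide; open, the fingers measure 114 mm over their backs; the gripper's body (76 mm by 85 mm) begins 54 mm behind the grasp point. The pads swing forward as they close: fully open they stand 13 mm farther back than shut.
Start: joints at [0, 0.087, 0.176, 1.66, 0, 1.571], TCP at [0.55, -0, 0.245] pointing down, gripper open.
Joint ranges: [-3.13, 3.13], [-0.85, 1.81], [-1.15, 1.24], [-2.2, 2.28], [-1.44, 1.52], [-3.14, 3.14]. Speed limits (rad/s): [2.22, 2.22, 2.57, 3.14, 3.14, 3.14].

INTERFACE

Orientations are given as a unit quaternion [x, y, z, w].
In Python, from bench import arm, vision gives the robot as it stands. The module is installed in compiled form; this text tells all that it offers.
- The arm moves only by the tool drive_tool, never from a script. Its argument "steps" is a list of rows, each a list of 7 numbers: the shift along the tool's x, y, z in m, then the turn, a rotation vector about the tool's x, y, z in degrees, then the opening in per cent of the stroke, from 0 (shut) to 100 (fully open). In form: [[dx, dy, dz, rx, ry, rz, hand], ...]. A call has exactly 5 rows; each row shifts and turns the commanded pose from where the row before left it, along the tool's axes as they then stand; what a row does not reach is not made up. A row lasts 1/8 s, in which the tool goes at most 62.5 mm and 10.7 degrees, less where a joint would pass 70% of its speed; a pose out of reach is approached as far as the arm can. A call is refused whole if a number of a shift passes 0.0625 or a number of a turn 10.7, either way. A call with a gripper value outside its range is refused whole. The fingers move at their own pace and stop on an object; the grip force is fixed at half the most. Time passes only in rows, so rows that do not move let the fingers close, or fill a call up. It gives the time, the measured TCP pose, the force and the opening at its end, in the units of the state.
- arm.read_state(): the state, without advancing time (a new reading comes with each control period).
- vision.read_camera(name): name is "scene" or "side" or "wrist"; returns the picture (400x640x3 uint8, red, green, blue); there is no depth.
- vision.camera_params(name): a dict with "fx", "fy", "cx", "cy" (pixels), "cam_to_world" (4x4, takes a point from camera to world coordinates); the wrist camera has in their place "T_tool_cam" (4x4, takes a point from camera to tool coordinates, whose origin is the TCP and whose axes are the flange's). Camera axes: x right, y down, z forward; pixel columns grow to the right and rows downward; lengths in m; the calibration is good to about 2 mm. The wrist camera is an equidistant fisheye: a pixel r from the principal point sees the ray r / f radians off the axis. A picture is of the moment at which its call begins: read the wrist's pose just before it. camera_params takes no time and is no camera call.
- arm.sign_off(): hands the job in, once; it reports no verdict.
The state is a dict: "time": time; "qpos": joint angles; "qvel": joint speeds; "joint_torque": joint torques, N m; "ee_pos": TCP position; "eef_rot": TCP orientation; "wrist_force": force on the tool from outside, world axes, zero at the start; "torque": the same for the moment, N m; "finger_gap": finger opening in m.
Only numpy, scipy, OpenCV 4.12 (cv2) and the standard library are available. Lean on these libraries where they do the work, as an engineer would, in place of code of your own. Each camera call takes 0.05 s, during which the arm holds its last target.

## Working session

There is one attempt and no reset: what is moved stays moved. The work goes in short steps, Python scripts to look and compute and a tool call to move; the robot and the scene stay as the last step left them, time stands still between calls to the robot, and variables do not carry over. Pictures are saved under pics/ and viewed, and the job is handed in when it is done.

Besides the shell and the picture viewer there is one more tool, called after ">>>" as name(argument=value, ...) on one line, values as JSON. drive_tool: Moves the arm, as the interface text tells. Its arguments: {"type":"object","properties":{"steps":{"type":"array"}},"required":["steps"]}

```bash
mkdir -p pics; python3 - <<'E'
from bench import arm, vision
import cv2,numpy as np
s=arm.read_state();print(s, arm.tip_extent)
for n in ["scene","side","wrist"]:
    im=vision.read_camera(n);cv2.imwrite(f"pics/{n}0.png",im[:,:,::-1]);np.save(f"{n}0.npy",im)
    print(n,vision.camera_params(n))
E
```

```text
{'time': 0.0, 'qpos': array([ 7.88676759e-06,  8.74542916e-02,  1.75125390e-01,  1.65981380e+00,
       -1.17910240e-06,  1.57082459e+00]), 'qvel': array([-1.06251633e-03,  9.07146454e-05,  1.51234614e-03, -2.89801357e-03,
        6.33681125e-04,  3.50282008e-04]), 'joint_torque': array([ 7.68234549e-04, -5.20392072e+01,  4.64802504e+01,  1.63646933e-02,
        2.23589603e-05, -6.77332673e-05]), 'ee_pos': array([5.49780179e-01, 4.01645175e-06, 2.44581759e-01]), 'eef_rot': array([ 7.07113826e-01,  7.07099416e-01, -4.76442598e-04, -4.75591637e-04]), 'wrist_force': array([-0.65505387, -0.48372865,  0.21679851]), 'torque': array([0.04548017, 0.01503721, 0.03874775]), 'finger_gap': 0.08549215393733184} 0.014
scene {'fx': 442.7627351799412, 'fy': 442.7627351799412, 'cx': 323.13220671171547, 'cy': 194.30552435917713, 'cam_to_world': array([[ 0.08067609,  0.6597824 , -0.74711348,  1.29173936],
       [ 0.9966661 , -0.06254902,  0.05238613, -0.0229592 ],
       [-0.01216777, -0.74884898, -0.66262897,  0.79495497],
       [ 0.        ,  0.        ,  0.        ,  1.        ]])}
side {'fx': 511.9049588007934, 'fy': 511.9049588007934, 'cx': 318.3335330070451, 'cy': 201.57488248065386, 'cam_to_world': array([[ 0.90486588, -0.24381509,  0.34895838,  0.16643237],
       [-0.42567955, -0.51086107,  0.74687207, -0.83509537],
       [-0.00382943, -0.82436349, -0.56604785,  0.8011402 ],
       [ 0.        ,  0.        ,  0.        ,  1.        ]])}
wrist {'fx': 309.70691628693146, 'fy': 309.70691628693146, 'cx': 319.3573969105162, 'cy': 199.46369528673517, 'T_tool_cam': array([[ 3.31952912e-04, -9.54967465e-01, -2.96710347e-01,
         7.62274586e-02],
       [ 9.99999853e-01,  4.44546364e-04, -3.12002774e-04,
         1.00804539e-03],
       [ 4.29854005e-04, -2.96710200e-01,  9.54967472e-01,
        -1.28863098e-01],
       [ 0.00000000e+00,  0.00000000e+00,  0.00000000e+00,
         1.00000000e+00]])}
```

View pics/scene0.png

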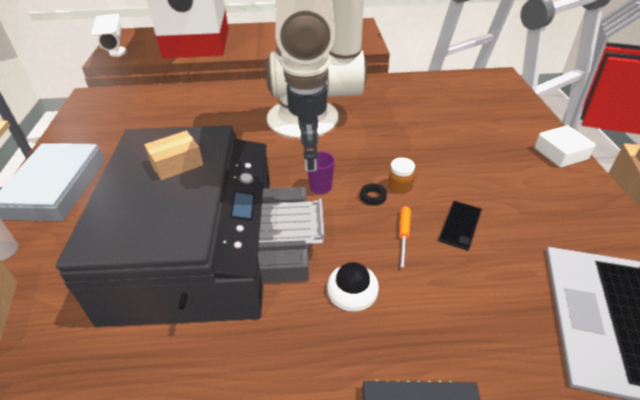

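View pics/side0.png

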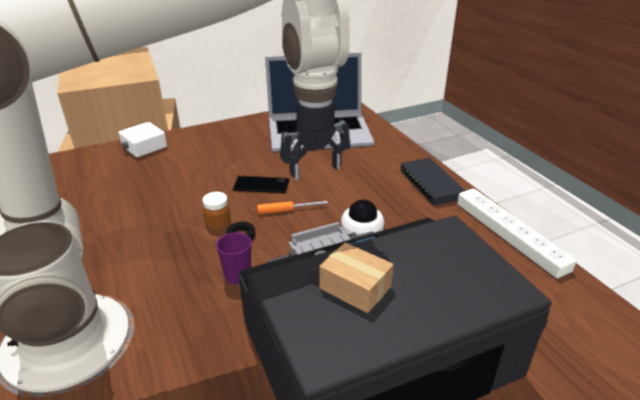

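View pics/wrist0.png

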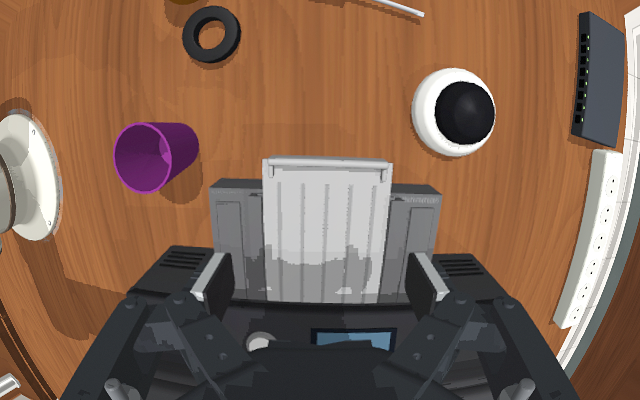

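```bash
python3 - <<'E'
import numpy as np,cv2
w=np.load('wrist0.npy')[:,:,::-1];s=np.load('scene0.npy')[:,:,::-1]
cv2.imwrite('pics/wl.png',cv2.resize(w[140:360,200:450],None,fx=3,fy=2.7,interpolation=cv2.INTER_CUBIC))
cv2.imwrite('pics/sb.png',cv2.resize(s[140:280,210:340],None,fx=4,fy=4,interpolation=cv2.INTER_CUBIC))
E
```

```text
(no output)
```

View pics/wl.png

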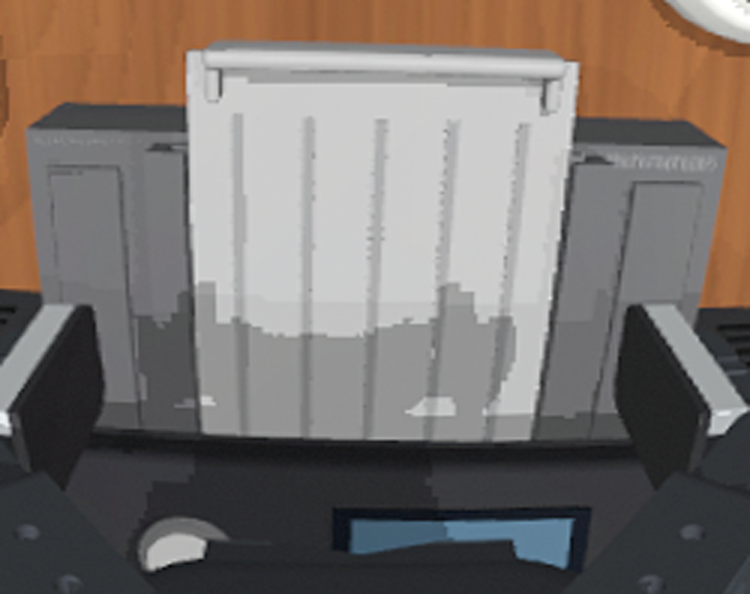

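View pics/sb.png

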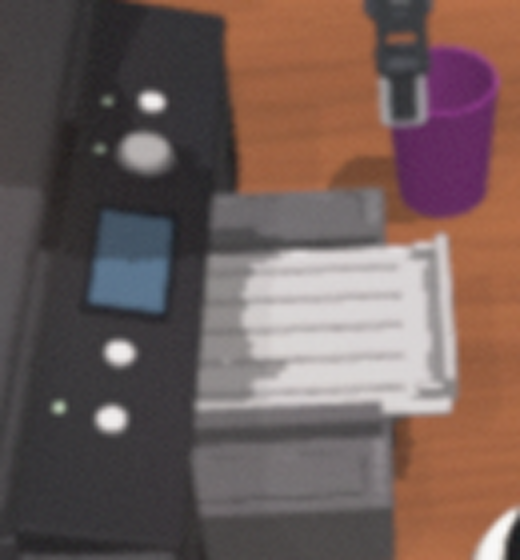

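```bash
cat > h.py <<'E'
import numpy as np
from bench import vision
from scipy.spatial.transform import Rotation as R
def wray(px,pos,q):
    c=vision.camera_params('wrist');u=np.array([(px[0]-c['cx']),(px[1]-c['cy'])])
    r=np.hypot(*u);th=r/c['fx'];d=np.array([*(np.sin(th)*u/r),np.cos(th)])
    T=np.eye(4);T[:3,:3]=R.from_quat(q).as_matrix();T[:3,3]=pos
    M=T@c['T_tool_cam'];return M[:3,3],M[:3,:3]@d
def ray(n,px):
    c=vision.camera_params(n);M=c['cam_to_world']
    return M[:3,3],M[:3,:3]@np.array([(px[0]-c['cx'])/c['fx'],(px[1]-c['cy'])/c['fy'],1])
def onz(o,d,z): return o+d*(z-o[2])/d[2]
E
python3 - <<'E'
from h import *
from bench import arm
s=arm.read_state();P,q=s['ee_pos'],s['eef_rot']
Z=lambda a,b:(200+a/3,140+b/2.7)
S=lambda a,b:(210+a/4,140+b/4)
for n,p,z in [('lipL',Z(206,71),.08),('lipR',Z(562,77),.08),('plateL',Z(188,52),.062),('plateR',Z(578,63),.062),('casL',Z(30,127),.056),('casR',Z(725,147),.056)]:
    print(n,onz(*wray(p,P,q),z).round(4))
for n,p,z in [('cancel',S(152,100),.152),('start',S(146,148),.155),('menu',S(120,351),.152),('power',S(111,418),.152),('lipcornA',S(428,250),.08),('lipB',S(436,395),.08)]:
    print(n,onz(*ray('scene',p),z).round(4))
E
```

```text
lipL [0.5013 0.0187 0.08  ]
lipR [0.6173 0.0168 0.08  ]
plateL [0.4922 0.0227 0.062 ]
plateR [0.6268 0.0188 0.062 ]
casL [ 0.4294 -0.0082  0.056 ]
casR [ 0.6884 -0.0165  0.056 ]
cancel [ 0.4452 -0.1414  0.152 ]
start [ 0.494  -0.1423  0.155 ]
menu [ 0.6528 -0.148   0.152 ]
power [ 0.6982 -0.1497  0.152 ]
lipcornA [0.5137 0.0166 0.08  ]
lipB [0.6311 0.0127 0.08  ]
```

>>> drive_tool(steps=[[-0.008,0.005,0.02,0,0,0,0],[0,0,0.02,0,0,0,0],[0,0,0.02,0,0,0,0],[0,0,0.02,0,0,0,0],[0,0,0.02,0,0,0,0]])

```text
time: 0.78
ee_pos: [0.5548, -0.008, 0.1443]
eef_rot: [0.707, 0.707, -0.0, -0.0]
wrist_force: [-0.4, 0.6, 0.2]
finger_gap: -0.0001
```

```bash
python3 - <<'E'
from h import *
from bench import arm
import cv2
s=arm.read_state();print(s['time'],s['ee_pos'],s['eef_rot'],s['wrist_force'],s['finger_gap'])
im=vision.read_camera('wrist');cv2.imwrite('pics/w1.png',im[:,:,::-1])
E
```

```text
0.775 [ 0.55482661 -0.0080179   0.14433719] [ 7.07124498e-01  7.07089018e-01 -1.86060097e-04 -1.76611901e-04] [-0.43193101  0.57453292  0.20178501] -5.5955674236672694e-05
```

View pics/w1.png

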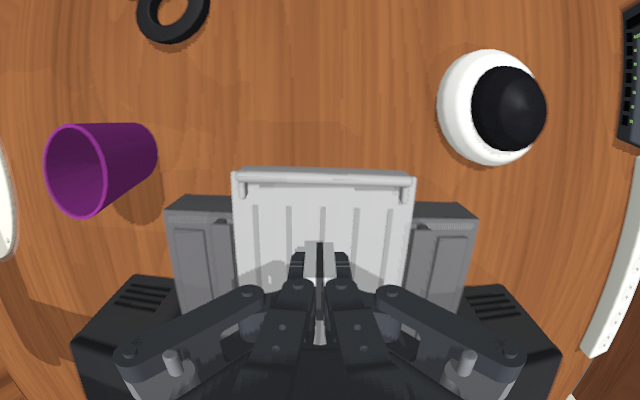

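The shut fingers (320, 245–280) stand centred over the tray. The lip's inner edge is at row ~183, columns 240–413. Re-measuring the lip from here.

```bash
python3 - <<'E'
from h import *
from bench import arm
s=arm.read_state();P,q=s['ee_pos'],s['eef_rot']
for p in [(241,181),(325,182),(412,186)]: print(onz(*wray(p,P,q),.08).round(4))
E
```

```text
[0.5038 0.0215 0.08  ]
[0.5581 0.0207 0.08  ]
[0.6151 0.0184 0.08  ]
```

>>> drive_tool(steps=[[0,0.003,0.02,0,0,0,0],[0,0,0.02,0,0,0,0],[0,0,0.015,0,0,0,0],[0,0,0.007,0,0,0,0],[0,0,0,0,0,0,0]])

```text
time: 1.45
ee_pos: [0.5579, -0.008, 0.0832]
eef_rot: [0.707, 0.707, -0.0, -0.0]
wrist_force: [-0.0, 0.1, 0.5]
finger_gap: -0.0003
```

>>> drive_tool(steps=[[0.006,0,0.001,0,0,0,0],[0.006,0,0,0,0,0,0],[0.004,0,0,0,0,0,0],[0.004,0,0,0,0,0,0],[0.004,0,0,0,0,0,0]])

```text
time: 2.08
ee_pos: [0.5583, 0.0161, 0.0826]
eef_rot: [0.707, 0.707, 0.0, 0.0]
wrist_force: [0.5, -3.0, 1.6]
finger_gap: 0.0
```

>>> drive_tool(steps=[[0.012,0,0,0,0,0,0],[0.012,0,0,0,0,0,0],[0.012,0,0,0,0,0,0],[0.012,0,0,0,0,0,0],[0.012,0,0,0,0,0,0]])

```text
time: 2.7
ee_pos: [0.5579, 0.0769, 0.0822]
eef_rot: [0.707, 0.707, -0.0, -0.0]
wrist_force: [2.0, -2.6, 1.2]
finger_gap: 0.0
```

```bash
python3 - <<'E'
from h import *
from bench import arm
import cv2
s=arm.read_state();print(s['time'],s['ee_pos'],s['eef_rot'],s['wrist_force'],s['finger_gap'])
im=vision.read_camera('wrist');cv2.imwrite('pics/w2.png',im[:,:,::-1])
im=vision.read_camera('scene');cv2.imwrite('pics/s2.png',im[:,:,::-1])
E
```

```text
2.7 [0.55792893 0.07688776 0.08218356] [ 7.07030194e-01  7.07183355e-01 -7.71328985e-05 -3.49553048e-05] [ 1.96990956 -2.60386453  1.23939397] 1.899724393133956e-05
```

View pics/w2.png

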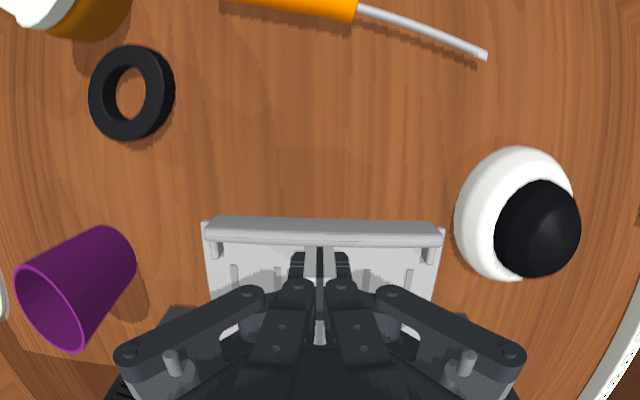

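View pics/s2.png

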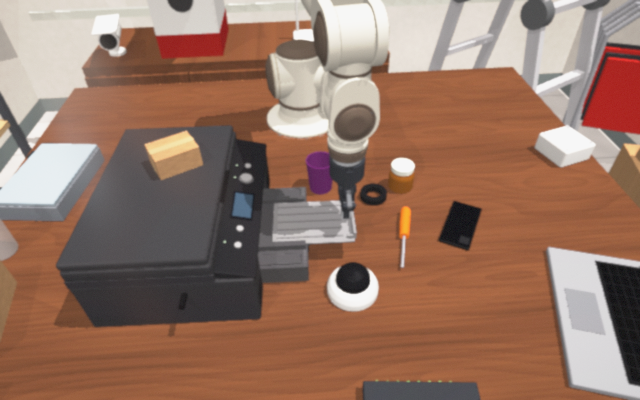

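The fingers are behind the lip (row ~245), the tray follows and the cassette is home. Next the slow part towards the stop.

>>> drive_tool(steps=[[0.006,0,0,0,0,0,0],[0.005,0,0,0,0,0,0],[0.004,0,0,0,0,0,0],[0.004,0,0,0,0,0,0],[0.003,0,0,0,0,0,0]])

```text
time: 3.42
ee_pos: [0.558, 0.0982, 0.0821]
eef_rot: [0.707, 0.707, -0.0, -0.0]
wrist_force: [0.5, -2.9, -1.7]
finger_gap: -0.0001
```

>>> drive_tool(steps=[[0.001,0,0,0,0,0,0],[0.001,0,0,0,0,0,0],[0.001,0,0,0,0,0,0],[0.001,0,0,0,0,0,0],[0.001,0,0,0,0,0,0]])

```text
time: 4.05
ee_pos: [0.558, 0.103, 0.0823]
eef_rot: [0.707, 0.707, -0.0, 0.0]
wrist_force: [1.3, -2.4, -3.3]
finger_gap: -0.0001
```

>>> drive_tool(steps=[[0.001,0,0,0,0,0,0],[0.001,0,0,0,0,0,0],[0.001,0,0,0,0,0,0],[0.001,0,0,0,0,0,0],[0.001,0,0,0,0,0,0]])

```text
time: 4.68
ee_pos: [0.558, 0.1081, 0.0823]
eef_rot: [0.707, 0.707, 0.0, 0.0]
wrist_force: [2.6, -3.0, -1.5]
finger_gap: 0.0
```

>>> drive_tool(steps=[[0.001,0,0,0,0,0,0],[0.001,0,0,0,0,0,0],[0.001,0,0,0,0,0,0],[0.001,0,0,0,0,0,0],[0.001,0,0,0,0,0,0]])

```text
time: 5.3
ee_pos: [0.5581, 0.1131, 0.0824]
eef_rot: [0.707, 0.707, 0.0, 0.0]
wrist_force: [1.9, -2.8, -0.2]
finger_gap: 0.0004
```

>>> drive_tool(steps=[[0.001,0,0,0,0,0,0],[0.001,0,0,0,0,0,0],[0.001,0,0,0,0,0,0],[0.001,0,0,0,0,0,0],[0.001,0,0,0,0,0,0]])

```text
time: 5.92
ee_pos: [0.5581, 0.1181, 0.0824]
eef_rot: [0.707, 0.707, 0.0, 0.0]
wrist_force: [1.8, -2.7, 0.2]
finger_gap: 0.0
```

>>> drive_tool(steps=[[0.001,0,0,0,0,0,0],[0.001,0,0,0,0,0,0],[0.001,0,0,0,0,0,0],[0.001,0,0,0,0,0,0],[0.001,0,0,0,0,0,0]])

```text
time: 6.55
ee_pos: [0.558, 0.1231, 0.0823]
eef_rot: [0.707, 0.707, 0.0, 0.0]
wrist_force: [1.8, -2.3, -0.0]
finger_gap: -0.0006
```

>>> drive_tool(steps=[[0.001,0,0,0,0,0,0],[0.001,0,0,0,0,0,0],[0.001,0,0,0,0,0,0],[0.001,0,0,0,0,0,0],[0.001,0,0,0,0,0,0]])

```text
time: 7.18
ee_pos: [0.558, 0.1281, 0.0823]
eef_rot: [0.707, 0.707, -0.0, -0.0]
wrist_force: [1.4, -2.8, 1.8]
finger_gap: 0.0003
```

>>> drive_tool(steps=[[0.001,0,0,0,0,0,0],[0.001,0,0,0,0,0,0],[0.001,0,0,0,0,0,0],[0.001,0,0,0,0,0,0],[0.001,0,0,0,0,0,0]])

```text
time: 7.8
ee_pos: [0.558, 0.1323, 0.0823]
eef_rot: [0.707, 0.707, -0.001, 0.001]
wrist_force: [1.7, -9.8, 1.7]
finger_gap: 0.0001
```

Force jumped from about 3 to 10 N while the arm fell behind its command, so this is the stop. Holding briefly, then backing off and lifting.

>>> drive_tool(steps=[[0,0,0,0,0,0,0],[0,0,0,0,0,0,0],[-0.01,0,0,0,0,0,0],[-0.015,0,0,0,0,0,0],[-0.005,0,-0.02,0,0,0,0]])

```text
time: 8.43
ee_pos: [0.5568, 0.1017, 0.1009]
eef_rot: [0.707, 0.707, -0.001, -0.001]
wrist_force: [-0.5, -0.2, 0.5]
finger_gap: 0.0003
```

>>> drive_tool(steps=[[0,0,-0.03,0,0,0,0],[0,0,-0.03,0,0,0,0],[0,0,-0.03,0,0,0,0],[0,0,-0.03,0,0,0,0],[0,0,0,0,0,0,0]])

```text
time: 9.05
ee_pos: [0.5587, 0.1025, 0.2247]
eef_rot: [0.707, 0.707, 0.002, 0.001]
wrist_force: [-0.1, 0.4, -0.4]
finger_gap: -0.0001
```

```bash
python3 - <<'E'
from h import *
from bench import arm
import cv2
s=arm.read_state();print(s['time'],s['ee_pos'],s['eef_rot'],s['wrist_force'],s['finger_gap'])
np.savez('w3.npz',p=s['ee_pos'],q=s['eef_rot'])
im=vision.read_camera('wrist');cv2.imwrite('pics/w3.png',im[:,:,::-1])
im=vision.read_camera('scene');np.save('scene3.npy',im);cv2.imwrite('pics/s3.png',cv2.resize(im[130:290,200:400,::-1],None,fx=4,fy=3.7,interpolation=cv2.INTER_CUBIC))
E
```

```text
9.05 [0.55868289 0.10254331 0.22467056] [0.70722331 0.70698788 0.00160568 0.00087158] [-0.12265912  0.42373022 -0.36937662] -0.00011323551643493203
```

View pics/w3.png

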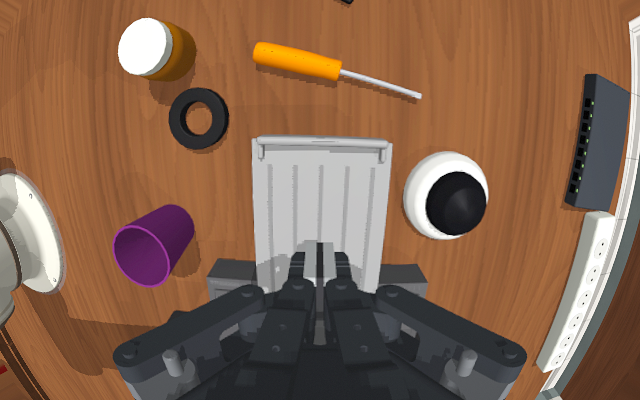

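View pics/s3.png

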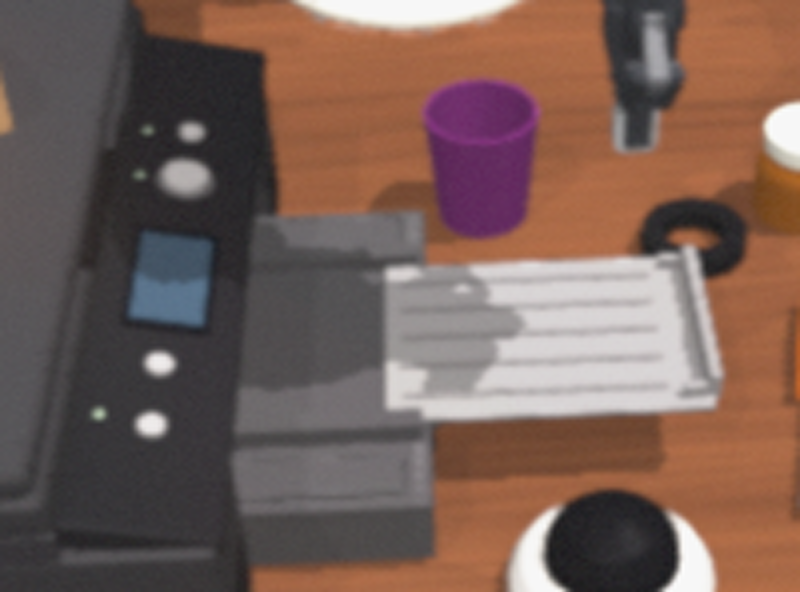

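Tray fully out, cassette front edge unchanged (column ~306 before and after), all loose objects where they were. Now moving over the panel to refine the button position from the wrist camera.

>>> drive_tool(steps=[[-0.03,-0.01,-0.03,0,0,0,0],[-0.05,-0.012,-0.025,0,0,0,0],[-0.05,-0.014,-0.01,0,0,0,0],[-0.05,-0.014,0,0,0,0,0],[-0.05,-0.014,0,0,0,0,0]])

```text
time: 9.78
ee_pos: [0.493, -0.1285, 0.286]
eef_rot: [0.707, 0.707, -0.0, -0.001]
wrist_force: [0.5, -0.1, -0.4]
finger_gap: 0.0001
```

>>> drive_tool(steps=[[-0.03,0,0,0,0,0,0],[-0.017,0,0,0,0,0,0],[0,0,0,0,0,0,0],[0,0,0,0,0,0,0],[0,0,0,0,0,0,0]])

```text
time: 10.4
ee_pos: [0.4942, -0.173, 0.2872]
eef_rot: [0.707, 0.708, 0.0, -0.0]
wrist_force: [0.9, -0.5, -0.9]
finger_gap: -0.0002
```

```bash
python3 - <<'E'
from h import *
from bench import arm
import cv2
s=arm.read_state();print(s['time'],s['ee_pos'],s['eef_rot'],s['wrist_force'],s['finger_gap'])
np.savez('w4.npz',p=s['ee_pos'],q=s['eef_rot'])
im=vision.read_camera('wrist');cv2.imwrite('pics/w4.png',im[:,:,::-1]);np.save('w4.npy',im)
E
```

```text
10.4 [ 0.49417046 -0.17303646  0.28721889] [ 7.06610219e-01  7.07602985e-01  1.68321573e-05 -1.17480734e-04] [ 0.89800527 -0.50650269 -0.88922927] -0.0001604730621361893
```

View pics/w4.png

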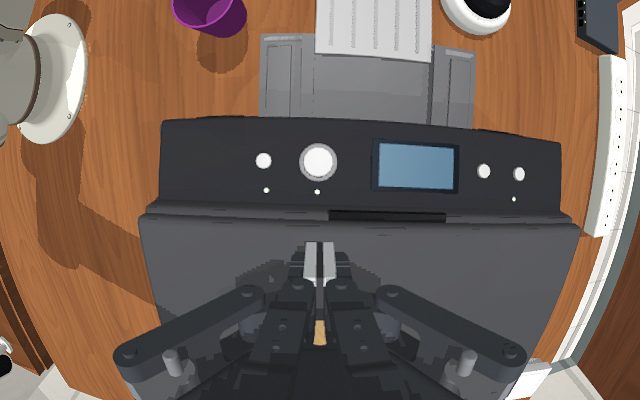

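```bash
python3 - <<'E'
from h import *
import cv2
d=np.load('w4.npz');im=np.load('w4.npy')
g=cv2.cvtColor(im,cv2.COLOR_RGB2GRAY)
m=(g[130:200,230:345]>110).astype('uint8')
n,_,st,c=cv2.connectedComponentsWithStats(m)
for i in range(1,n):
    p=c[i]+[230,130];print(p.round(1),st[i],onz(*wray(p,d['p'],d['q']),.153).round(4))
def tri(a,b):
    (o1,d1),(o2,d2)=a,b;d1/=np.linalg.norm(d1);d2/=np.linalg.norm(d2)
    A=np.stack([d1,-d2],1);t=np.linalg.lstsq(A,o2-o1,rcond=None)[0]
    return o1+t[0]*d1,o2+t[1]*d2
print(tri(wray((318,161),d['p'],d['q']),ray('scene',(246.3,177.4))))
E
```

```text
[317.8 161.8] [  69   13   38   38 1130] [ 0.4937 -0.1445  0.153 ]
[263.1 160.3] [ 25  23  17  16 204] [ 0.4461 -0.143   0.153 ]
[266.  189.7] [33 57  7  6 29] [ 0.4475 -0.1695  0.153 ]
[316.7 191.5] [84 59  6  6 26] [ 0.4927 -0.1712  0.153 ]
(array([ 0.4938575 , -0.14370283,  0.15386923]), array([ 0.49385198, -0.14287615,  0.1537215 ]))
```

>>> drive_tool(steps=[[0.02,0,0,0,0,0,0],[0.019,0,0.03,0,0,0,0],[0,0,0.03,0,0,0,0],[0,0,0,0,-7.15,0,0],[0,0,0,0,-7.15,0,0]])

```text
time: 11.08
ee_pos: [0.4939, -0.1341, 0.2274]
eef_rot: [0.701, 0.701, -0.089, 0.09]
wrist_force: [0.5, 0.8, 0.7]
finger_gap: 0.0
```

>>> drive_tool(steps=[[0,0,0,0,0,0,0],[0,0,0,0,0,0,0],[0,0,0,0,0,0,0],[0,0,0,0,0,0,0],[0,0,0,0,0,0,0]])

```text
time: 11.7
ee_pos: [0.494, -0.1354, 0.2273]
eef_rot: [0.702, 0.701, -0.088, 0.088]
wrist_force: [-0.7, -0.6, 0.5]
finger_gap: -0.0004
```

```bash
python3 - <<'E'
from h import *
from bench import arm
s=arm.read_state();M=R.from_quat(s['eef_rot']).as_matrix();print(s['time'],s['ee_pos'],M[:,2],s['wrist_force'])
print('tool-frame vec TCP->button', M.T@(np.array([.4938,-.1435,.1537])-s['ee_pos']))
E
```

```text
11.7 [ 0.49397409 -0.13535572  0.22726277] [-2.16198971e-04 -2.46689092e-01 -9.69094652e-01] [-0.74671694 -0.60025133  0.47669288]
tool-frame vec TCP->button [ 0.01025443 -0.00016598  0.07329843]
```

>>> drive_tool(steps=[[0.01,0,0.015,0,0,0,0],[0,0,0.015,0,0,0,0],[0,0,0.013,0,0,0,0],[0,0,0.01,0,0,0,0],[0,0,0,0,0,0,0]])

```text
time: 12.32
ee_pos: [0.4936, -0.1386, 0.1726]
eef_rot: [0.702, 0.702, -0.088, 0.087]
wrist_force: [0.2, 0.5, 0.7]
finger_gap: -0.0001
```

>>> drive_tool(steps=[[0,0,0.002,0,0,0,0],[0,0,0.002,0,0,0,0],[0,0,0.002,0,0,0,0],[0,0,0.001,0,0,0,0],[0,0,0.001,0,0,0,0]])

```text
time: 12.95
ee_pos: [0.4942, -0.1404, 0.1659]
eef_rot: [0.702, 0.702, -0.088, 0.088]
wrist_force: [-0.1, 1.3, 2.2]
finger_gap: -0.0001
```

>>> drive_tool(steps=[[0,0,0.001,0,0,0,0],[0,0,0.001,0,0,0,0],[0,0,0.001,0,0,0,0],[0,0,0,0,0,0,0],[0,0,0,0,0,0,0]])

```text
time: 13.58
ee_pos: [0.4941, -0.1411, 0.163]
eef_rot: [0.702, 0.702, -0.088, 0.088]
wrist_force: [-0.7, 0.0, 5.6]
finger_gap: -0.0002
```

>>> drive_tool(steps=[[0,0,0.001,0,0,0,0],[0,0,0,0,0,0,0],[0,0,0.0005,0,0,0,0],[0,0,0,0,0,0,0],[0,0,0,0,0,0,0]])

```text
time: 14.2
ee_pos: [0.4942, -0.1412, 0.1628]
eef_rot: [0.702, 0.702, -0.087, 0.089]
wrist_force: [-3.7, 4.7, 13.7]
finger_gap: -0.0
```

Force went to 14 N while the tool stayed in place, so the button is fully down at its end. Releasing.

>>> drive_tool(steps=[[0,0,-0.005,0,0,0,0],[0,0,-0.01,0,0,0,0],[0,0,-0.02,0,0,0,0],[0,0,-0.03,0,0,0,0],[0,0,-0.03,0,0,0,0]])

```text
time: 14.82
ee_pos: [0.4937, -0.1178, 0.254]
eef_rot: [0.702, 0.702, -0.088, 0.088]
wrist_force: [-0.7, -0.2, 0.3]
finger_gap: -0.0002
```

>>> drive_tool(steps=[[0,0,0,0,0,0,0],[0,0,0,0,0,0,0],[0,0,0,0,0,0,0],[0,0,0,0,0,0,0],[0,0,0,0,0,0,0]])

```text
time: 15.45
ee_pos: [0.4938, -0.1181, 0.2531]
eef_rot: [0.702, 0.702, -0.088, 0.088]
wrist_force: [0.4, 0.7, 0.8]
finger_gap: -0.0001
```

```bash
python3 - <<'E'
from h import *
from bench import arm
import cv2
s=arm.read_state();print(s['time'],s['ee_pos'],s['wrist_force'])
im=vision.read_camera('scene');cv2.imwrite('pics/s5.png',im[:,:,::-1])
a=np.load('scene3.npy')
for n,x in(('before',a),('now',im)):
    cv2.imwrite(f'pics/c_{n}.png',cv2.resize(x[130:290,200:400,::-1],None,fx=4,fy=3.7,interpolation=cv2.INTER_CUBIC))
E
```

```text
15.45 [ 0.493841   -0.11810498  0.25306157] [0.42533016 0.73291004 0.81517963]
```

View pics/s5.png

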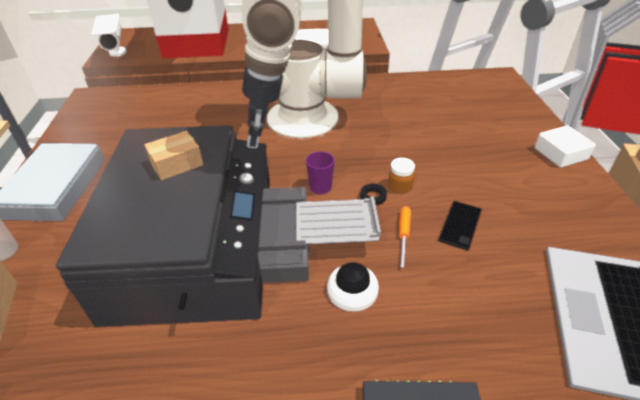

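View pics/c_now.png

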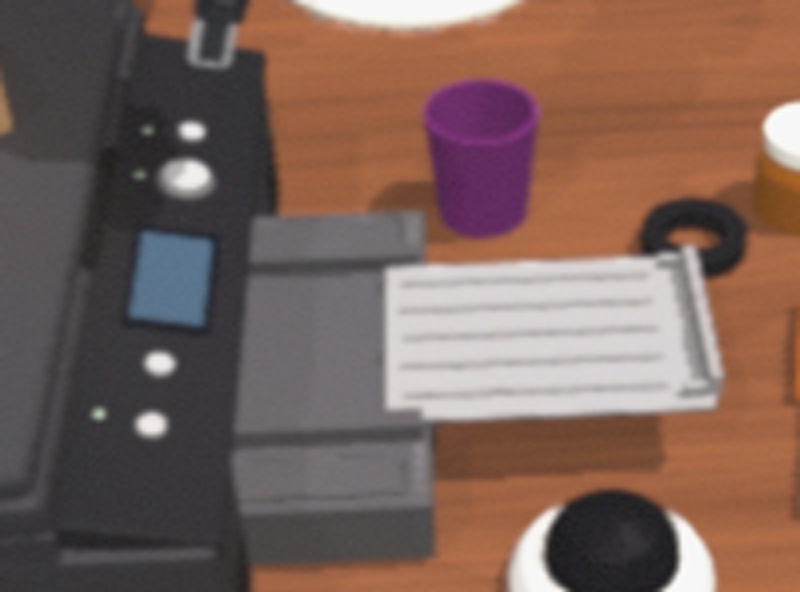

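The tray is out (lip at scene column ~376), the cassette is at column ~306 as before, and the button is back up at (246, 178). Nothing else has moved and the arm is clear, so I'm handing in.

```bash
python3 -c "
from bench import arm
print(arm.sign_off())"
```

```text
the job is handed in; nothing more can be done
None
```

I drew the output tray out to its stop, pressed the start button fully down and let it go, then handed the job in at about 15.5 s of the 38 s. No verdict was reported.

- **Tray:** I hooked the shut fingers behind the lip and drew the tray about 0.123 m from where it started, at roughly 3 N. At the end the force rose to about 10 N, below the 16 N that moves the cassette. I took that as the stop; the joint value itself can't be read.
- **Start button:** I tilted the tool 14.3° to press square to the panel. It bottomed out at about 14 N with no further travel, then I backed off 95 mm.
- **Last checks:** The final scene picture shows the tray still out, the cassette front edge where it began, the button up, and the loose objects unmoved. The wrist force is at noise level, with nothing touched.
- **Disagreement:** My first rough scene-camera reading of the lip was about 12 mm off the wrist camera's along the lip, probably from picking different corners. It did not matter for the hook. For the button, the two cameras agreed to within about 1 mm.

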